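Steady a rocking table lamp with its screw foot, then switch it on

ROBOT

A 6-joint arm with a two-finger parallel gripper is mounted at the origin on the work surface. World frame = base frame: x ahead of the robot, y to its left, z up, the work surface at z = 0. Lengths are in m, angles in rad, forces in N, time in s.
With the tool pointing down it reaches from about 0.275 to 0.825 m from the base axis. Payload 4.9 kg.
Tool frame: the origin (TCP) lies midway between the tips of the shut fingers; the grasp point (between the pads) lies 19 mm behind it (grip_point_offset is the distance from the TCP to the grasp point, in m); z points along the fingers, y is the line along which they close (so a half turn about z gives the same grasp; the last joint's range is limited). The gripper opens to 85 mm and grips with 20 to 120 N. Pads are 22 mm wide; open, the fingers measure 114 mm over their backs; the gripper's body (76 mm by 85 mm) begins 54 mm behind the grasp point. The pads swing forward as they close: fully open they stand 13 mm farther back than shut.
Start: joints at [-1.256, 0.326, -0.193, 1.052, 0, 1.437], TCP at [0.239, -0.496, 0.21] pointing down, gripper open.
Joint ranges: [-2.65, 2.65], [-0.97, 1.79], [-1.3, 1.35], [-1.93, 2.1], [-1.47, 1.37], [-3.14, 3.14]. Speed limits (rad/s): [2.57, 2.57, 3.14, 3.14, 3.14, 3.14].

INTERFACE

Orientations are given as a rotation vector (axis times angle).
In Python, from cell import * gives the robot as it stands. Calls block until the motion is done:
- movep(position, orientation): joint-space move of the TCP to a pose.
- move_l(position, velocity=0.15, rot=None, until_force=None): straight line of the TCP; rot=None keeps the orientation; velocity is the mean speed in m/s. With until_force (N) it stops when the force on the tool has changed by that much, and returns True; else False.
- set_joints(angles): joint-space move.
- let_go() and grab(newtons=None): open the fingers fully, or close them until they stop; newtons is the grip in N (None keeps the last).
- sleep(seconds).
- ik(position, orientation): joint angles nearest the present ones, or None.
- get_state(): the state.
- grab_frame(name): name is "scene" or "top" or "wrist"; returns a dict with "img" (420x560x3 uint8, red, green, blue), "fx", "fy", "cx", "cy" (pixels), "cam_to_world" (4x4, takes a point from camera to world coordinates); the wrist camera has in their place "T_tool_cam" (4x4, takes a point from camera to tool coordinates, whose origin is the TCP and whose axes are the flange's). Camera axes: x right, y down, z forward; pixel columns grow to the right and rows downward; lengths in m; the calibration is good to about 2 mm. A picture is of the moment at which its call begins: read the wrist's pose just before it. There is no depth.
A pose or a line that the arm cannot do raises MotionError and nothing moves.
- sign_off(): hands the job in; it is judged then, once.
Trained networks look in the newest picture that a camera, given by its name, has taken for a name from the list of things; names that differ only in an ending like _2 or _b are one class to them, and where a whole thing is asked for, a point or a joint stands for the part that bears it (a point fixed in the world has none). Each returns a list of dicts, best first, with "score" (0 to 1); they miss things now and then, are a little off and sometimes report something else, mostly with a low value. They report only what shows in the picture. A call takes as long as a camera call.
- spot_in(camera, name): "centre" ([column, row] in pixels, amid what is visible of it).
- silhouettes(camera, name): "mask" (420x560 bool, what is visible of it) and "centre" ([column, row] in pixels, amid what is visible of it).
- tip_of(camera, name): "centre" ([column, row] in pixels: a listed point, or the origin of a listed thing).
The state is a dict: "clock": time; "q": joint angles; "joint_velocities": joint speeds; "tau": joint torques, N m; "position": TCP position; "eef_rot": TCP orientation; "contact_force": force on the tool from outside, world axes, zero at the start; "wrist_torque": the same for the moment, N m; "finger_gap": opening from 0.0 (shut) to 1.0 (fully open); "grasp_force": force on a finger pad.
Only numpy, scipy, OpenCV 4.12 (cv2) and the standard library are available. Lean on these libraries where they do the work, as an engineer would, in place of code of your own. Each camera call takes 0.05 s, during which the arm holds its last target. There are 200 camera calls.

TASK

The lamp on the games table rocks, because the screw foot at one corner of its base is wound up too short. Turn that foot's star knob clockwise (seen from above) until the lamp stands firm with its weight shared by all four feet, not wound so far that the lamp rocks the other way, and let go; then press the green-dotted half of the rocker switch under the lamp's head so that it snaps over to on and stays there. Keep the lamp upright and where it stands, and leave the dice, cup, tray, dice jar and scorekeeper alone.

Things in the scene. Friction and masses are not known exactly. Their poses are not given: they have to be found in the camera images.
- lamp: loose lamp, 3.5 kg, not lifted: square white base plate 220 x 220 mm, its top 26 mm above the table, on four feet at x, y = +-92 mm (screw foot front left). Origin: base centre at table level; x from the front (robot) edge to the rear, y left, z up. A press of 1.5 N on the screw-foot corner makes it dip (rock) till the pad meets the table. Brass upright, 16 mm thick, at x = 88, y = 0 mm
- knob_top (a point): centre of the top of the black fluted star knob, front left corner of the base (lamp x = -92, y = 92 mm): 35 mm across, 22 mm tall, axis upright, top about 62 mm above the table at the start; below it the bare stem and, on the plate, a brass bush 20 mm across, 6 mm tall. Sinks 1.27 mm per rad. The white line on top points to the front when the joint reads 0
- knob (a joint): turn of the star knob, rad, growing clockwise seen from above; 8 mm of screw per turn, 0.04 N m to turn, stays as left, stop at 7.0. Starts at 0.3 to 1.6. The pad touches the table near 3.4; the load is shared evenly at about 4.1 (best); from 4.8 the front right foot lifts and the lamp rocks the other way. Turn up to 1.3 rad a grasp, let go, take it again
- screw_foot: the screw foot under the knob: a black rubber pad 24 mm across and 8 mm thick on the threaded stem; origin at the centre of the pad's underside; it moves down with the screw
- foot_fr: fixed rubber foot, front right, 24 mm across, 18 mm tall; origin at the centre of its underside
- foot_rl: fixed rubber foot, rear left, 24 mm across, 18 mm tall; origin at the centre of its underside
- foot_rr: fixed rubber foot, rear right, 24 mm across, 18 mm tall; origin at the centre of its underside
- rocker (a joint): rocker switch in rad: 0 = off (rear half raised), 0.34 = on (rear half down); springs to one end or the other from its centre at 0.17. Pressing straight down on the raised half with about 5 N snaps it over
- rocker_on_half (a point): centre of the top face of the rear (on) half of the black rocker paddle, 10 mm green dot: 15 mm behind its axis, which lies along the lamp's y at lamp x = 35, y = -50 mm, 32 mm above the table. Paddle 44 mm long (x), 24 mm wide (y), in a grey bezel 58 x 38 mm standing 9 mm above the plate. About 40 mm above the table when off, 5 mm lower when on
- head_front (a point): point on the lower front edge of the lamp's flat green LED head (lamp x = 0, y = -50, z = 266 mm), above and before the switch. The head spans lamp x 0 to 90, y -130 to 130, z 263 to 284 mm, so a gripper cannot come straight down on the switch: it must lean 25 to 45 degrees and reach in from the front
- table: the fixed square oak table, top at height 0
- tray: bystander: steel tray 200 x 260 x 18 mm, left of the lamp; origin at the centre of its underside
- cup: bystander: empty white porcelain cup, 72 mm across, 65 mm tall, on the tray; origin at the centre of its underside
- dice_jar: bystander: glass jar 86 mm across, 102 mm tall, with an aluminium lid and a red press button, right of the lamp; origin at the centre of its underside
- scorekeeper: bystander: blue plastic peg board 90 x 240 x 16 mm with yellow pegs standing 22 mm proud, right of the lamp; origin at the centre of its underside
- die1: bystander: grey die, 18 mm, in front of the lamp; origin at the centre of its underside
- die2: bystander: grey die, 18 mm, in front of the lamp; origin at the centre of its underside
- die3: bystander: grey die, 18 mm, in front of the lamp; origin at the centre of its underside

How it is judged:
On the way, in this order (a step that is already met when the one before it is completed fails the run):
1. the lamp, let go, stands firm: each of its four feet bears on the table (contact force between each of foot_fr, foot_rl, foot_rr, screw_foot and table above 1.5 N and contact force between the fingers and lamp below 0.2 N), for 0.3 s.
2. the rocker switch has snapped over to on (value of joint rocker above 0.3 rad), for 0.2 s.
At the end, for the whole second after the job is handed in: Lamp still, upright within 1 degree and within 40 mm of its start, each of its four feet (screw foot included) bearing on the table with over 1.5 N; rocker on (joint above 0.30); dice, cup, tray, jar and scorekeeper within 20 mm of their starts (contact force between each of foot_fr, foot_rl, foot_rr, screw_foot and table above 1.5 N and value of joint rocker above 0.3 rad and angle between lamp's own z axis and vertical below 0.02 rad and linear speed of lamp below 0.01 m/s and distance of lamp from where it was at the start of the episode below 0.04 m and distance of each of tray, cup, dice_jar, scorekeeper, die1, die2, die3 from where it was at the start of the episode below 0.02 m); the robot touches nothing.
It fails at once if a die, the cup, the tray, the dice jar or the scorekeeper is moved more than 20 mm (distance of any of tray, cup, dice_jar, scorekeeper, die1, die2, die3 from where it was at the start of the episode above 0.02 m).
It fails at once if the cup is tipped more than 17 degrees (angle between cup's own z axis and vertical above 0.3 rad).
It fails at once if the lamp is shifted more than 40 mm (distance of lamp from where it was at the start of the episode above 0.04 m).
It fails at once if the lamp is tipped more than 6 degrees (angle between lamp's own z axis and vertical above 0.105 rad).
It also fails if it takes over 64 s, if anything falls off the work surface, if the arm or the gripper's body presses on something with over 40 N, if the wrist force passes 120 N, or if a joint passes its speed limit or range.

## Working session

There is one attempt and no reset: what is moved stays moved. The work goes in short steps, each a Python script; the robot and the scene stay as the last script left them, time stands still between calls to the robot, and variables do not carry over. Pictures are saved under pics/ and viewed, at most 10 in all, crops included, and the job is handed in when it is done.

```bash
mkdir -p pics
cat > h.py <<'E'
from cell import *
import numpy as np, cv2
from scipy.spatial.transform import Rotation as R
def cam(f,st=None):
    if "cam_to_world" in f: return np.array(f["cam_to_world"])
    T=np.eye(4); T[:3,:3]=R.from_rotvec(st["eef_rot"]).as_matrix(); T[:3,3]=st["position"]
    return T@np.array(f["T_tool_cam"])
def onplane(f,T,px,z):
    d=T[:3,:3]@np.array([(px[0]-f["cx"])/f["fx"],(px[1]-f["cy"])/f["fy"],1])
    return T[:3,3]+d*(z-T[2,3])/d[2]
def proj(f,T,p):
    c=np.linalg.inv(T)@np.append(p,1); return np.array([f["cx"]+f["fx"]*c[0]/c[2],f["cy"]+f["fy"]*c[1]/c[2]])
def save(f,n): cv2.imwrite("pics/"+n,cv2.cvtColor(f["img"],cv2.COLOR_RGB2BGR))
E
python3 - <<'E'
from h import *
for c in ("top","scene"):
    f=grab_frame(c); T=cam(f); save(f,c+"0.png")
    print(c,T[:3,3].round(3))
    for n,z in [("knob_top",.062),("rocker_on_half",.04),("head_front",.266),("foot_fr",0),("foot_rl",0),("foot_rr",0),("lamp",0),("cup",0),("tray",0),("dice_jar",0),("scorekeeper",0),("die1",0)]:
        for r in tip_of(c,n)[:3 if n=="die1" else 1]: print(n,round(r["score"],2),np.round(r["centre"]),onplane(f,T,r["centre"],z).round(3))
print(get_state())
E
```

```text
top [0.323 0.07  1.612]
knob_top 0.41 [270. 222.] [0.54  0.089 0.062]
rocker_on_half 0.62 [311. 184.] [ 0.678 -0.055  0.04 ]
head_front 0.64 [313. 185.] [ 0.626 -0.043  0.266]
foot_fr 0.51 [314. 182.] [ 0.696 -0.068  0.   ]
foot_rl 0.72 [296. 257.] [ 0.424 -0.005  0.   ]
lamp 0.83 [298. 203.] [ 0.62 -0.01  0.  ]
cup 0.94 [157. 215.] [0.569 0.496 0.   ]
tray 0.84 [166. 222.] [0.542 0.464 0.   ]
dice_jar 0.94 [395. 255.] [ 0.435 -0.358  0.   ]
scorekeeper 0.96 [407. 203.] [ 0.624 -0.405  0.   ]
die1 0.61 [302. 266.] [ 0.391 -0.024  0.   ]
die1 0.56 [251. 260.] [0.41  0.157 0.   ]
scene [ 1.202 -0.59   1.147]
rocker_on_half 0.41 [284. 294.] [ 0.685 -0.046  0.04 ]
head_front 0.64 [268. 226.] [ 0.64  -0.047  0.266]
foot_rr 0.53 [361. 179.] [0.548 0.461 0.   ]
lamp 0.77 [286. 280.] [0.641 0.011 0.   ]
cup 0.64 [372. 174.] [0.562 0.502 0.   ]
tray 0.62 [362. 178.] [0.55  0.468 0.   ]
dice_jar 0.57 [126. 329.] [ 0.448 -0.373  0.   ]
scorekeeper 0.77 [154. 388.] [ 0.624 -0.42   0.   ]
die1 0.65 [190. 262.] [ 0.405 -0.128  0.   ]
die1 0.64 [266. 210.] [0.421 0.158 0.   ]
die1 0.56 [215. 239.] [ 0.393 -0.025  0.   ]
{'clock': 1.3, 'q': array([-1.25618996e+00,  3.26214339e-01, -1.92611722e-01,  1.05200042e+00,
        3.57971978e-05,  1.43659478e+00]), 'joint_velocities': array([-5.65291782e-04,  1.26185232e-03,  9.04286268e-05, -1.03403084e-03,
        2.47233707e-04,  7.17514957e-05]), 'tau': array([ 3.82854150e-04, -4.43334031e+01,  2.62755919e+01,  1.02086233e-03,
       -8.82444692e-05, -1.08096896e-05]), 'position': array([ 0.23866378, -0.49553073,  0.20976856]), 'eef_rot': array([-3.06279081e+00, -6.99076451e-01, -5.17338812e-05]), 'contact_force': array([ 0.4095915 ,  0.17000477, -0.9540287 ]), 'wrist_torque': array([-0.0003042 , -0.04524029,  0.04810667]), 'grasp_force': 0.0, 'finger_gap': 0.9994853387095354}
```

Run:
```python
from h import *
# tool down, tool orientation: y axis along world y
rot=R.from_matrix(np.array([[1,0,0],[0,-1,0],[0,0,-1.]])).as_rotvec()
for k in (0,np.pi/2,-np.pi/2,np.pi):
    r=(R.from_euler('z',k)*R.from_rotvec(rot)).as_rotvec(); q=ik([.45,.05,.3],r); print(k,None if q is None else np.round(q,2))
    if k==-np.pi/2: pass
f=grab_frame("wrist"); print(np.array(f["T_tool_cam"]).round(3),f["fx"])
im=cv2.imread("pics/top0.png")[150:290,200:380]
a=cv2.resize(im,None,fx=4,fy=4,interpolation=cv2.INTER_CUBIC); cv2.imwrite("pics/c1.png",a)
```

```text
0 [-0.05  0.1  -0.26  1.22  0.    3.09]
1.5707963267948966 [-0.05  0.1  -0.26  1.22  0.    1.52]
-1.5707963267948966 [-0.05  0.1  -0.26  1.22  0.   -1.62]
3.141592653589793 [-0.05  0.1  -0.26  1.22  0.   -0.05]
[[-0.    -0.945 -0.326  0.085]
 [ 1.    -0.    -0.    -0.001]
 [ 0.    -0.326  0.945 -0.164]
 [ 0.     0.     0.     1.   ]] 294.99168107278604
```

View pics/c1.png

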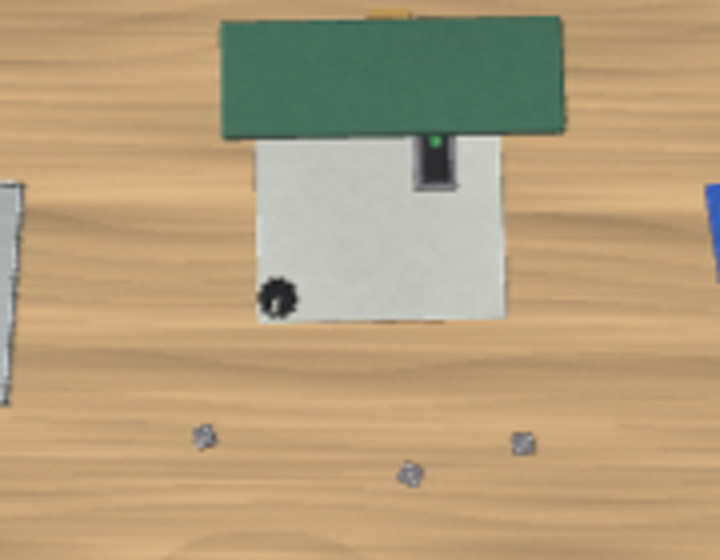

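View pics/scene0.png

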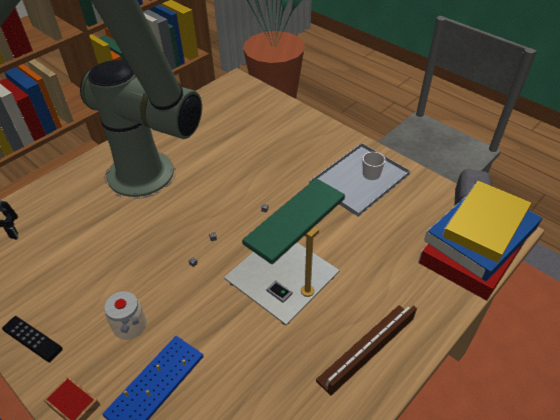

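```bash
cat >> h.py <<'E'
def down(a):  # a=0: tool x = -world x, closing along y; a grows clockwise seen from above
    return (R.from_euler('z',np.pi-a)*R.from_matrix(np.diag([1.,-1,-1]))).as_rotvec()
def look(name,things):
    st=get_state(); f=grab_frame("wrist"); T=cam(f,st); save(f,name)
    for n,z in things:
        for r in tip_of("wrist",n)[:2]: print(n,round(r["score"],2),np.round(r["centre"],1),onplane(f,T,r["centre"],z).round(4))
    return f,T,st
E
python3 - <<'E'
from h import *
movep([.45,-.1,.3],down(0)); movep([.47,.09,.22],down(0))
f,T,st=look("w1.png",[("knob_top",.062),("rocker_on_half",.04),("head_front",.266),("foot_fr",0)])
print(st["clock"],st["position"],st["q"])
E
```

```text
knob_top 0.93 [282.9 240.4] [0.5317 0.0945 0.062 ]
rocker_on_half 0.51 [189.  325.6] [ 0.6739 -0.0384  0.04  ]
3.8667 [0.47051541 0.0890962  0.220364  ] [ 3.33141002e-02  1.86735295e-01 -3.52082857e-01  1.03141224e+00
 -6.92521436e-04  3.41763717e-02]
```

View pics/w1.png

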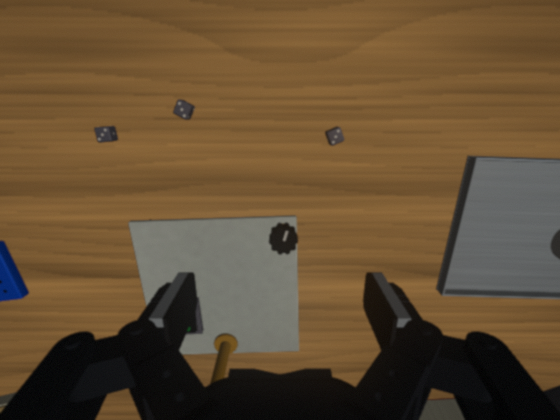

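Run:
```python
from h import *
move_l([.532,.0945,.11],rot=down(0))
f,T,st=look("w2.png",[("knob_top",.062)])
print(st["clock"],st["position"],proj(f,T,[.532,.0945,.062]))
a=cv2.imread("pics/w2.png")[180:330,200:360]; cv2.imwrite("pics/w2c.png",cv2.resize(a,None,fx=3.7,fy=3.7,interpolation=cv2.INTER_CUBIC))
```

```text
knob_top 0.72 [277.6 230.8] [0.5356 0.0946 0.062 ]
knob_top 0.47 [168.1  79.4] [0.428  0.0227 0.062 ]
5.1083 [0.53214462 0.09449794 0.11062744] [277.52319992 226.46418165]
```

View pics/w2c.png

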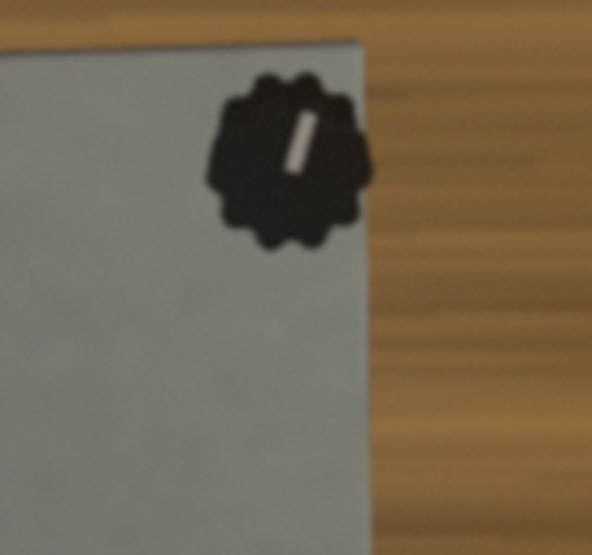

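```bash
cat >> h.py <<'E'
def line(name,c,z):
    st=get_state(); f=grab_frame("wrist"); T=cam(f,st); save(f,name)
    u,v=np.meshgrid(np.arange(560),np.arange(420)); p0=proj(f,T,[*c,z])
    g=f["img"].astype(float).mean(2); d=np.hypot(u-p0[0],v-p0[1])
    t=tip_of("wrist","knob_top"); t=[r for r in t if np.hypot(*(np.array(r["centre"])-p0))<25]
    core=d<16; g0=np.percentile(g[core],[20,99])
    m=core&(g>g0.mean()); 
    n,l,s,ce=cv2.connectedComponentsWithStats(m.astype(np.uint8)); 
    i=min(range(1,n),key=lambda i:np.hypot(*(ce[i]-p0))+(0 if s[i,4]>15 else 99))
    P=np.array([onplane(f,T,(a,b),z)[:2] for b,a in np.argwhere(l==i)])
    w,V=np.linalg.eigh(np.cov(P.T)); e=V[:,1]; o=P.mean(0)-c
    if e@o<0: e=-e
    print("knob",t and onplane(f,T,t[0]["centre"],z)[:2].round(4),"line n",len(P),"off",o.round(4),"angle",round(np.arctan2(e[1],-e[0])+.028,3),"clock",round(st["clock"],1))
def turn(c,z,a0,a1,n=4):
    move_l([*c,z+.05],rot=down(a0)); move_l([*c,z],.1); grab(20); s=get_state()
    print("grip",round(s["finger_gap"],3),s["grasp_force"].__round__(1),s["contact_force"].round(1),round(s["clock"],1))
    for k in range(1,n+1):
        a=a0+(a1-a0)*k/n; move_l([*c,z-.00127*(a-a0)],rot=down(a))
    s=get_state(); print("turned",s["contact_force"].round(1),s["wrist_torque"].round(3),round(s["clock"],1))
    let_go(); move_l([*c,.11],rot=down(0));
E
python3 - <<'E'
from h import *
c=np.array([.532,.095])
line("l0.png",c,.062)
turn(c,.036,-.6,.65)
line("l1.png",c,.0605)
E
```

```text
knob [0.5324 0.096 ] line n 67 off [-0.0065  0.002 ] angle 0.299 clock 5.2
grip 0.367 20.5 [ 1.5 -2.9  2.2] 7.2
turned [ 2.2 -6.3 -0.1] [-1.314 -0.579 -0.1  ] 9.1
knob [0.5316 0.0942] line n 60 off [0.001  0.0072] angle 1.506 clock 10.5
```

Run:
```python
from h import *
c=np.array([.532,.0945])
turn(c,.0345,-.65,.65)
line("l2.png",c,.059)
```

```text
grip 0.366 20.3 [ 0.5 -2.2  1.2] 12.6
turned [ 1.7 -5.7 -0. ] [-1.065e+00 -4.950e-01  1.000e-03] 14.5
knob [0.5342 0.0957] line n 54 off [0.008  0.0023] angle 2.834 clock 15.8
```

Run:
```python
from h import *
c=np.array([.532,.0945])
turn(c,.033,-.64,.64)
line("l3.png",c,.058)
print([(n,[ (r["centre"],round(r["score"],2)) for r in tip_of("wrist",n)[:1]]) for n in ("rocker_on_half","head_front")])
```

```text
grip 0.364 20.2 [ 1.1 -2.4  1.5] 17.9
turned [-0.5 -5.5  8.8] [-1.242 -0.084  0.003] 19.8
knob [0.5288 0.0964] line n 56 off [ 0.0052 -0.0058] angle -2.109 clock 21.1
[('rocker_on_half', []), ('head_front', [])]
```

```bash
cat >> h.py <<'E'
th=np.radians(40); tz=np.array([np.sin(th),0,-np.cos(th)])
lean=(R.from_euler('y',-th)*R.from_rotvec(down(0))).as_rotvec()
E
python3 - <<'E'
from h import *
print(R.from_rotvec(lean).as_matrix().round(2))
t=np.array([.688,-.0445,.075]); a=t-.16*tz
print(np.round(ik(a,lean),2),np.round(ik(t,lean),2))
move_l([.47,.07,.2]); grab(20); movep(a,lean)
f,T,st=look("w4.png",[("rocker_on_half",.04)]); print(st["clock"],st["position"],proj(f,T,[.678,-.0445,.04]))
move_l(a+.08*tz)
f,T,st=look("w5.png",[("rocker_on_half",.04)]); print(st["clock"],st["position"],proj(f,T,[.678,-.0445,.04]))
E
```

```text
[[-0.77  0.    0.64]
 [ 0.    1.    0.  ]
 [-0.64  0.   -0.77]]
[-0.31  0.01 -0.92 -0.03  0.2  -0.24] [-0.25  0.42 -0.83 -0.37  0.16 -0.19]
rocker_on_half 0.57 [282.1 159.7] [ 0.6763 -0.0399  0.04  ]
23.975 [ 0.58538392 -0.04444176  0.19785257] [278.16307912 160.66334574]
rocker_on_half 0.68 [283.1 174.7] [ 0.6772 -0.0394  0.04  ]
24.7583 [ 0.63638032 -0.04412444  0.13605238] [277.41404519 175.28509367]
```

View pics/w5.png

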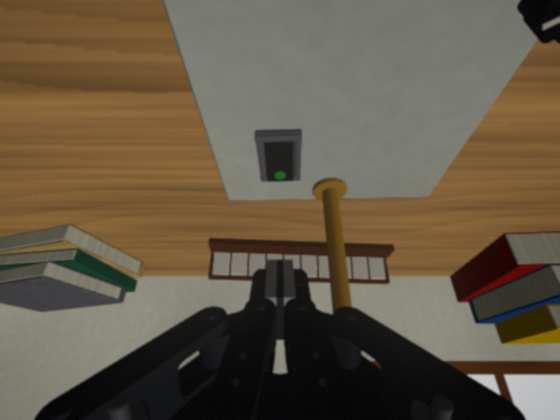

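Run:
```python
from h import *
t=np.array([.688,-.042,.070])
move_l(t-.04*tz); move_l(t,.08); s0=get_state()
print("hit",move_l(t-[0,0,.030],.02,until_force=3)); s=get_state(); print(s["position"],(s["contact_force"]-s0["contact_force"]).round(1),s["clock"])
z=s["position"][2]
for k in range(1,8):
    b=move_l([t[0],t[1],z-.0015*k],.02,until_force=15); s=get_state()
    print(b,s["position"].round(4),(s["contact_force"]-s0["contact_force"]).round(1))
    if b: break
move_l(t,.05); move_l(t-.08*tz)
f,T,st=look("w6.png",[("rocker_on_half",.037)]); print(st["clock"])
cv2.imwrite("pics/w6c.png",np.hstack([cv2.resize(cv2.imread("pics/"+n)[90:220,210:350],None,fx=2.8,fy=3) for n in("w5.png","w6.png")]))
```

```text
hit False
[ 0.68809954 -0.04201291  0.04017826] [ 0.3 -0.4 -1. ] 27.6
False [ 0.688  -0.042   0.0386] [0.3 0.3 0.1]
False [ 0.6879 -0.042   0.037 ] [ 0.6  0.3 -0.8]
False [ 0.6879 -0.042   0.0355] [-0.1  0.3 -0.3]
False [ 0.6879 -0.042   0.034 ] [-0.8 -0.2  0.8]
False [ 0.6879 -0.0419  0.0325] [-0.5  0.2 -0.6]
False [ 0.6879 -0.042   0.031 ] [-0.5 -0.3 -0.5]
False [ 0.6879 -0.042   0.0295] [0.4 1.  0.7]
rocker_on_half 0.74 [278.4 180.4] [ 0.6839 -0.0417  0.037 ]
30.9917
```

View pics/w6c.png

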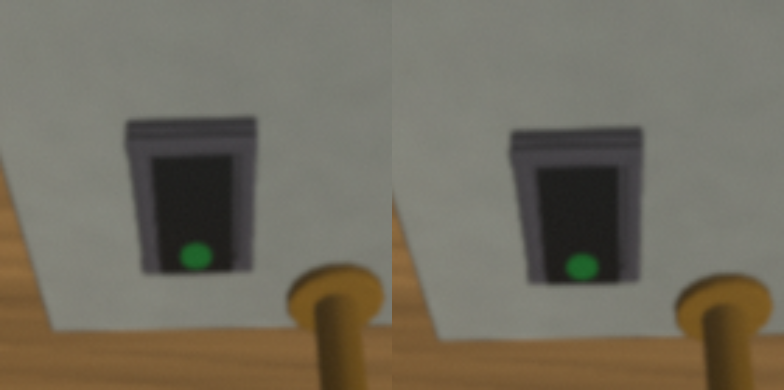

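Run:
```python
from h import *
t=np.array([.688,-.042,.070]); print(get_state()["finger_gap"])
move_l(t,.1); move_l([.688,-.042,.033],.08); s0=get_state()
print("hit",move_l([.688,-.042,.012],.02,until_force=3)); s=get_state(); print(s["position"],(s["contact_force"]-s0["contact_force"]).round(1),s["clock"])
f=grab_frame("wrist"); save(f,"w7.png")
```

```text
0.00447436256829846
hit True
[ 0.68880031 -0.0420396   0.02716674] [-1.8  0.6  6.9] 33.175
```

View pics/w7.png

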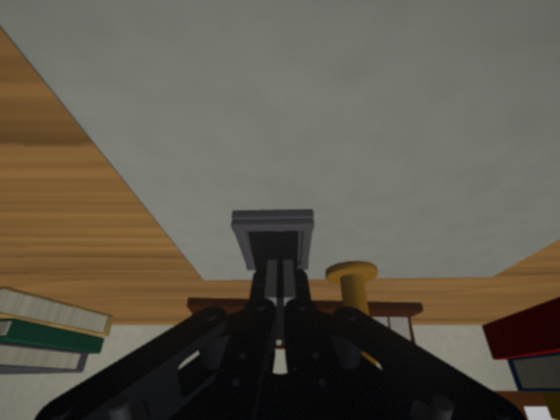

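Run:
```python
from h import *
z=get_state()["position"][2]
for k in range(1,7):
    b=move_l([.688,-.042,z-.0015*k],.02,until_force=20); s=get_state()
    print(b,s["position"].round(4),s["contact_force"].round(1))
    if b or s["contact_force"][2]>22: break
t=np.array([.688,-.042,.070])
move_l(t,.05); move_l([.63638032,-.04412444,.13605238])
f,T,st=look("w8.png",[("rocker_on_half",.037)]); print(st["clock"])
cv2.imwrite("pics/w8c.png",np.hstack([cv2.resize(cv2.imread("pics/"+n)[90:220,210:350],None,fx=2.8,fy=3) for n in("w5.png","w8.png")]))
```

```text
False [ 0.6893 -0.042   0.0269] [-0.8  0.4  4.2]
False [ 0.6902 -0.0421  0.0261] [1.2 1.  5.5]
False [ 0.6904 -0.0421  0.0259] [-6.5  2.  15.9]
False [ 0.6915 -0.0422  0.0256] [-7.3  1.7 21.8]
False [ 0.6923 -0.0422  0.0254] [-10.2   0.3  27.3]
rocker_on_half 0.91 [285.1 170. ] [ 0.6745 -0.0377  0.037 ]
36.3417
```

View pics/w8c.png

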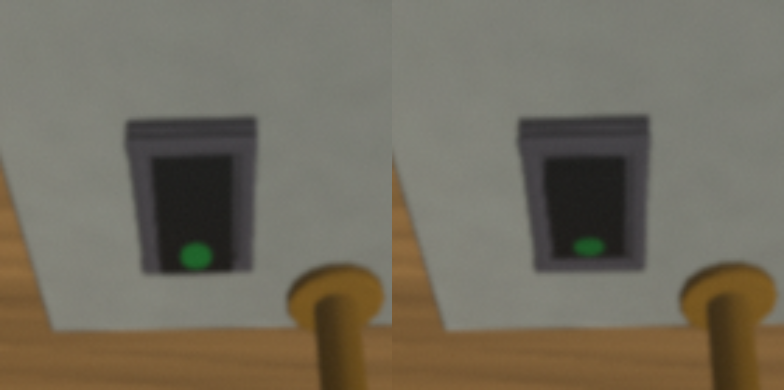

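Run:
```python
from h import *
move_l(np.array(get_state()["position"])-.1*tz); movep([.42,0,.3],down(0)); sleep(.5)
print(get_state()["clock"], sign_off())
```

```text
the job is handed in; nothing more can be done
38.85 None
```

I handed the job in at 38.9 s. The star knob reads about 4.1 rad, the even-load point, and a before-and-after picture shows the rocker snapped to on. Both were read from the wrist camera; I had no direct foot-load reading, and `sign_off()` returned no verdict.

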